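Put away the probes and the weight and load the specimens after a compression test

TASK

Clear up at the testing machine: load the two plastic specimens into the clear tube magazine, the red one first so that it lies at the bottom and the white one on top of it; stand the two aluminium probes upright in the blue tray, one in each of its two bays (either way round); and stand the brass weight upright in the white tray with the green floor. Set the probes and the weight down gently, do not drop them, and leave the bottle and the computer mouse where they are.

Things in the scene. Friction and masses are not known exactly. Their poses are not given: they have to be found in the camera images.
- red_specimen: red plastic cylinder, 36 mm diameter, 38 mm high, about 54 g; its own z axis points up its length; origin at the centre of its underside; starts standing upright on the bench at any yaw. Grip it by its upper 16 mm or so, that its lower part can enter the magazine's mouth.
- white_specimen: white plastic cylinder, same size as the red one: 36 mm diameter, 38 mm high, about 54 g; its own z axis points up its length; origin at the centre of its underside; starts standing upright on the bench at any yaw
- disc_probe: aluminium probe: a flat round disc, 50 mm diameter and 12 mm thick, with an upright round stem, 14 mm diameter and 40 mm long, in the middle (52 mm high in all), about 80 g; its own z axis points up its length; origin at the centre of its underside; starts standing upright on the bench at any yaw
- bar_probe: aluminium probe: a flat bar, 54 mm (its x) by 24 mm (its y) and 12 mm thick, with an upright round stem, 14 mm diameter and 40 mm long, in the middle (52 mm high in all), about 60 g; its own z axis points up its length; origin at the centre of its underside; starts standing upright on the bench at any yaw
- weight: brass weight: a cylinder of 38 mm diameter and 28 mm height with a round knob, 20 mm diameter and 22 mm high, on top of it (50 mm high in all), about 300 g; its own z axis points up its length; origin at the centre of its underside; starts standing upright on the bench at any yaw
- magazine: gravity tube magazine, fixed to the bench: an upright clear plastic tube, open on top, on a square aluminium foot of 100 mm by 100 mm and 8 mm height. The tube's rim is 92 mm above the bench; bore 44 mm, widening in the top 20 mm to a funnel mouth of 62 mm (70 mm outside). Inner floor 8 mm above the bench, so that two specimens fill it to 8 mm below the rim; a specimen let go in the mouth slides down by itself. Origin on the tube's axis at bench height, z up.
- probe_tray: blue plastic tray, fixed to the bench, 110 mm (x) by 170 mm (y), walls 4 mm thick and 18 mm high over the bench, floor 4 mm thick. A wall along x at y = 0 divides it into two equal bays, each 102 mm by 81 mm inside, with centres at y = +42.5 mm and y = -42.5 mm. Origin at its centre at bench height, z up; yaw within 0.3 rad of the world's.
- weight_tray: white plastic tray with a green floor, fixed to the bench, 110 mm by 110 mm, walls 4 mm thick and 18 mm high over the bench, floor 4 mm thick. Origin at its centre at bench height, z up; yaw within 0.3 rad of the world's.
- bottle: bystander: loose upright white bottle with a red cap, 60 mm diameter, 150 mm high, origin at the centre of its underside. Leave it alone.
- mouse: bystander: loose grey computer mouse, 105 mm by 62 mm by 33 mm high, origin at the centre of its underside. Leave it alone.
Things that resemble listed ones, but are neither listed nor needed, are in the scene too. Leave any turquoise look-alike of the white_specimen alone.

How it is judged:
At the end, for the whole second after the job is handed in: Red on the magazine floor, white on top of it in the tube (within 8 mm of the axis, 6 mm in height, 0.25 rad); one probe on the floor of each blue bay and the weight on the floor of the white tray, upright within 0.12 rad; all released, slower than 0.02 m/s (horizontal distance between each of red_specimen, white_specimen and magazine below 0.008 m and z of red_specimen in the frame of magazine between 0.004 and 0.014 m and angle between each of red_specimen, white_specimen's own z axis and vertical below 0.25 rad and z of white_specimen in the frame of magazine between 0.042 and 0.054 m and ((x of disc_probe in the frame of probe_tray between -0.048 and 0.048 m and y of disc_probe in the frame of probe_tray between 0.005 and 0.08 m and z of disc_probe in the frame of probe_tray between 0 and 0.008 m and angle between each of disc_probe, bar_probe's own z axis and vertical below 0.12 rad and x of bar_probe in the frame of probe_tray between -0.048 and 0.048 m and y of bar_probe in the frame of probe_tray between -0.08 and -0.005 m and z of bar_probe in the frame of probe_tray between 0 and 0.008 m) or (x of bar_probe in the frame of probe_tray between -0.048 and 0.048 m and y of bar_probe in the frame of probe_tray between 0.005 and 0.08 m and z of bar_probe in the frame of probe_tray between 0 and 0.008 m and angle between each of bar_probe, disc_probe's own z axis and vertical below 0.12 rad and x of disc_probe in the frame of probe_tray between -0.048 and 0.048 m and y of disc_probe in the frame of probe_tray between -0.08 and -0.005 m and z of disc_probe in the frame of probe_tray between 0 and 0.008 m)) and x of weight in the frame of weight_tray between -0.048 and 0.048 m and y of weight in the frame of weight_tray between -0.048 and 0.048 m and z of weight in the frame of weight_tray between 0 and 0.008 m and angle between weight's own z axis and vertical below 0.12 rad and linear speed of each of red_specimen, white_specimen, disc_probe, bar_probe, weight below 0.02 m/s and contact force between the fingers and red_specimen below 0.05 N and contact force between the fingers and white_specimen below 0.05 N and contact force between the fingers and disc_probe below 0.05 N and contact force between the fingers and bar_probe below 0.05 N and contact force between the fingers and weight below 0.05 N); the robot touches nothing.
It fails at once if the disc probe is dropped into a tray (arrives on its floor faster than 0.6 m/s) (x of disc_probe in the frame of probe_tray between -0.048 and 0.048 m and y of disc_probe in the frame of probe_tray between -0.08 and 0.08 m and z of disc_probe in the frame of probe_tray below 0.02 m and linear speed of disc_probe above 0.6 m/s).
It fails at once if the bar probe is dropped into a tray (arrives on its floor faster than 0.6 m/s) (x of bar_probe in the frame of probe_tray between -0.048 and 0.048 m and y of bar_probe in the frame of probe_tray between -0.08 and 0.08 m and z of bar_probe in the frame of probe_tray below 0.02 m and linear speed of bar_probe above 0.6 m/s).
It fails at once if the weight is dropped into a tray (arrives on its floor faster than 0.6 m/s) (x of weight in the frame of weight_tray between -0.048 and 0.048 m and y of weight in the frame of weight_tray between -0.048 and 0.048 m and z of weight in the frame of weight_tray below 0.02 m and linear speed of weight above 0.6 m/s).
It fails at once if the bottle is moved by more than 30 mm (distance of bottle from where it was at the start of the episode above 0.03 m).
It fails at once if the computer mouse is moved by more than 30 mm (distance of mouse from where it was at the start of the episode above 0.03 m).
It also fails if it takes over 112 s, if anything falls off the work surface, if the arm or the gripper's body presses on something with over 40 N, if the wrist force passes 120 N, or if a joint passes its speed limit or range.

ROBOT

A 6-joint arm with a two-finger parallel gripper is mounted at the origin on the work surface. World frame = base frame: x ahead of the robot, y to its left, z up, the work surface at z = 0. Lengths are in m, angles in rad, forces in N, time in s.
With the tool pointing down it reaches from about 0.425 to 0.95 m from the base axis. Payload 3.5 kg.
Tool frame: the origin (TCP) lies at the very end of the fingers, on their centre line; the grasp point (between the pads) lies 19 mm behind it; z points along the fingers, y is the direction in which the jaws open and shut (so a half turn about z gives the same grasp; the last joint's range is limited). The gripper opens to 85 mm and grips with 20 to 120 N. Pads are 22 mm wide; open, the fingers measure 114 mm over their backs; the gripper's body (76 mm by 85 mm) begins 54 mm behind the grasp point. The pads swing forward as they close: fully open they stand 13 mm farther back than shut.
Start: joints at [1.064, 0.286, 1.577, -0, 1.279, -0.15], TCP at [0.236, 0.632, 0.231] pointing down, gripper open.
Joint ranges: [-2.77, 2.77], [-0.9, 2.22], [0.21, 2.48], [-1.53, 4.67], [0.24, 2.81], [-2.84, 2.84]. Speed limits (rad/s): [2.79, 2.79, 3.14, 3.14, 3.14, 3.14].

INTERFACE

Orientations are given as a unit quaternion [x, y, z, w].
In Python, from plant import ctrl, eyes, ticket gives the robot as it stands.
- The arm moves only by the tool send_rows, never from a script. Its arguments are lists of equal length, an entry for each row: "translation": the shift along the tool's x, y, z in units of 30 mm (1.0 is 30 mm), a list of three; "rotation": the turn, a rotation vector about the tool's x, y, z in units of 5 degrees (1.0 is 5 degrees), a list of three; "grip": the finger opening in mm, from 0 to 85.4. A call has 1 to 5 rows; each row shifts and turns the commanded pose from where the row before left it, along the tool's axes as they then stand; what a row does not reach is not made up. A row lasts 1/8 s, in which the tool goes at most 62.5 mm and 10.7 degrees, less where a joint would pass 70% of its speed; a pose out of reach is approached as far as the arm can. A call is refused whole if a number of a shift passes 1 or a number of a turn 1, either way. A call with a gripper value outside its range is refused whole. The fingers move at their own pace and stop on an object; "squeeze" is the grip in N (left out, the last holds). Time passes only in rows, so rows that do not move let the fingers close. It gives the time, the measured TCP pose, the force and the opening at its end, in the units of the state.
- ctrl.get_state(): the state, without advancing time (a new reading comes with each control period).
- eyes.read_camera(name): name is "side" or "top" or "wrist"; returns a dict with "image" (480x640x3 uint8, blue, green, red), "mtx" (3x3 intrinsics, pixels), "xyz" and "orientation" of the camera in the world; the wrist camera has in their place "hand_eye" (4x4, takes a point from camera to tool coordinates, whose origin is the TCP and whose axes are the flange's). Camera axes: x right, y down, z forward; pixel columns grow to the right and rows downward; lengths in m; the calibration is good to about 2 mm. The wrist camera is an equidistant fisheye: a pixel r from the principal point sees the ray r / f radians off the axis. A picture is of the moment at which its call begins: read the wrist's pose just before it. There is no depth.
- ticket.sign_off(): hands the job in, once; it reports no verdict.
The state is a dict: "time": time; "qpos": joint angles; "dq": joint speeds; "joint_efforts": joint torques, N m; "eef_pos": TCP position; "tcp_rot": TCP orientation; "contact_force": force on the tool from outside, world axes, zero at the start; "wrist_torque": the same for the moment, N m; "opening": opening from 0.0 (shut) to 1.0 (fully open).
Only numpy, scipy, OpenCV 4.12 (cv2) and the standard library are available. Lean on these libraries where they do the work, as an engineer would, in place of code of your own. Each camera call takes 0.05 s, during which the arm holds its last target. There are 200 camera calls.

## Working session

There is one attempt and no reset: what is moved stays moved. The work goes in short steps, Python scripts to look and compute and a tool call to move; the robot and the scene stay as the last step left them, time stands still between calls to the robot, and variables do not carry over. Pictures are saved under pics/ and viewed, about 12 in all and at most 16, crops included, and the job is handed in when it is done.

Besides the shell and the picture viewer there is one more tool, called after "Emit:" by a JSON object that holds its "name" and its "arguments", one argument or row to a line. send_rows: Moves the arm, as the interface text tells. Its arguments: {"type":"object","properties":{"translation":{"type":"array"},"rotation":{"type":"array"},"grip":{"type":"array"},"squeeze":{"type":"number"}},"required":["translation","rotation","grip"]}

```bash
mkdir -p pics; python3 - <<'E'
from plant import ctrl,eyes,ticket
import cv2
print(ctrl.get_state())
for n in("top","side"):
    d=eyes.read_camera(n);cv2.imwrite(f"pics/{n}0.png",d["image"]);print(n,d["mtx"],d["xyz"],d["orientation"])
d=eyes.read_camera("wrist");cv2.imwrite("pics/w0.png",d["image"]);print(d["mtx"],d["hand_eye"])
E
```

```text
{'time': 0.0, 'qpos': array([ 1.06399370e+00,  2.87196591e-01,  1.57816399e+00,  1.75872889e-05,
        1.27858437e+00, -1.50047711e-01]), 'dq': array([ 4.95859396e-05,  3.02801988e-04,  3.35697292e-04,  2.18305800e-03,
       -9.43829468e-04,  2.65277670e-04]), 'joint_efforts': array([-1.45401505e-04, -4.05982518e+01, -2.92628145e+01, -9.85693396e-05,
        5.74668258e-03, -2.73573271e-06]), 'eef_pos': array([0.23541462, 0.631927  , 0.2299336 ]), 'tcp_rot': array([ 1.77435391e-01,  9.84131749e-01, -1.11056699e-03, -3.87336934e-04]), 'contact_force': array([ 0.25416746, -0.33004145, -0.02899023]), 'wrist_torque': array([-0.01014822,  0.00451165, -0.00878866]), 'opening': 0.9986766971823509}
top [[468.45429023   0.         322.75555221]
 [  0.         468.45429023 242.61131356]
 [  0.           0.           1.        ]] [0.37275957 0.00198406 0.99120687] [-0.69928238  0.71104913 -0.0470695   0.05654858]
side [[615.71348395   0.         325.82119388]
 [  0.         615.71348395 241.11052393]
 [  0.           0.           1.        ]] [-0.15707779 -0.8648286   0.73697143] [ 0.82765925 -0.28246389  0.16136655 -0.45733483]
[[371.64829954   0.         322.51820355]
 [  0.         371.64829954 246.62698605]
 [  0.           0.           1.        ]] [[ 1.42840185e-04 -9.45867526e-01 -3.24552929e-01  8.40550100e-02]
 [ 9.99999969e-01  6.89600724e-05  2.39138459e-04 -1.10502755e-03]
 [-2.03812109e-04 -3.24552953e-01  9.45867506e-01 -1.42546468e-01]
 [ 0.00000000e+00  0.00000000e+00  0.00000000e+00  1.00000000e+00]]
```

View pics/top0.png

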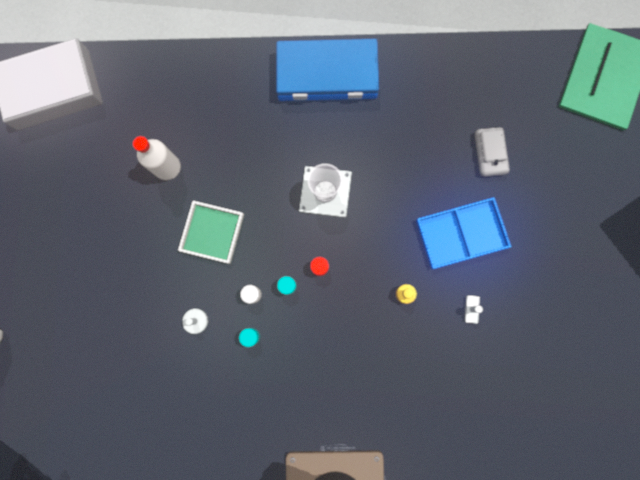

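View pics/side0.png

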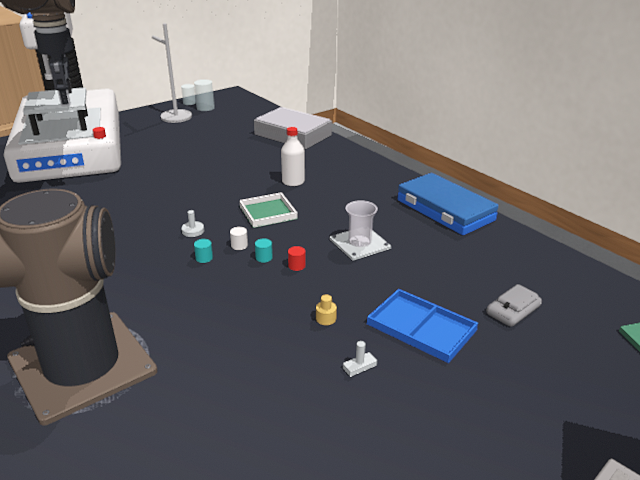

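The top view shows the disc probe (195,321), the white specimen (250,295), turquoise look-alikes (286,286) and (248,338), and the red specimen (319,267). The weight is at (406,294), the bar probe (473,309), the blue tray (464,234), the green-floored tray (211,233), the magazine (325,190), the bottle (155,160) and the mouse (492,150). The side view agrees.

```bash
cat > h.py <<'E'
import numpy as np,cv2
from scipy.spatial.transform import Rotation as R
def ray(d,uv,pose=None):
    """camera origin, unit-z-ish direction in the world for pixel uv; pose=state for wrist"""
    K=d["mtx"];a=(uv[0]-K[0,2])/K[0,0];b=(uv[1]-K[1,2])/K[1,1]
    if pose is None:
        return np.array(d["xyz"]),R.from_quat(d["orientation"]).apply([a,b,1])
    r=np.hypot(a,b);v=np.array([a*np.sin(r)/max(r,1e-9),b*np.sin(r)/max(r,1e-9),np.cos(r)])
    H=np.array(d["hand_eye"]);T=R.from_quat(pose["tcp_rot"])
    return T.apply(H[:3,3])+pose["eef_pos"],T.apply(H[:3,:3]@v)
def onz(d,uv,z,pose=None):
    o,v=ray(d,uv,pose);return o+v*(z-o[2])/v[2]
def blob(mask,near=None,amin=30):
    """contour of the blob nearest to 'near'"""
    cs,_=cv2.findContours(mask.astype(np.uint8),cv2.RETR_EXTERNAL,cv2.CHAIN_APPROX_NONE)
    cs=[c for c in cs if cv2.contourArea(c)>amin]
    f=lambda c:np.hypot(*(cen(c)-near))
    return min(cs,key=f)
def cen(c):
    m=cv2.moments(c);return np.array([m["m10"],m["m01"]])/m["m00"]
def hsv(d): return cv2.split(cv2.cvtColor(d["image"],cv2.COLOR_BGR2HSV))
E
python3 - <<'E'
from h import *
from plant import eyes
d=eyes.read_camera("top");s=eyes.read_camera("side")
def masks(d):
    h,S,v=hsv(d)
    return dict(white=(S<60)&(v>110),red=((h<8)|(h>172))&(S>150)&(v>90),turq=(h>80)&(h<98)&(S>120),yel=(h>15)&(h<32)&(S>90)&(v>80),blue=(h>100)&(h<118)&(S>150)&(v>90),green=(h>60)&(h<85)&(S>90))
M=masks(d);N=masks(s)
L=[("red","red",(319,267),(297,259),.019),("white","white",(250,295),(239,239),.019),("turqA","turq",(286,286),(263,251),.019),("turqB","turq",(248,338),(203,251),.019),("disc","white",(195,321),(193,228),.01),("bar","white",(473,309),(360,365),.012),("weight","yel",(406,294),(326,312),.018),("btray","blue",(464,234),(422,323),.01),("gtray","green",(211,233),(269,209),.004),("foot","white",(325,190),(360,243),.008)]
for n,c,a,b,z in L:
    ca=blob(M[c],a);cb=blob(N[c],b)
    print(n,onz(d,cen(ca),z).round(4)[:2],onz(s,cen(cb),z).round(4)[:2],cv2.contourArea(ca),end=" ")
    if n in("btray","gtray","foot","bar"):
        box=cv2.boxPoints(cv2.minAreaRect(ca));P=np.array([onz(d,p,.018 if n=="btray" else z)[:2] for p in box])
        e=[P[1]-P[0],P[2]-P[1]];print("ctr",P.mean(0).round(4),[(np.hypot(*q).round(3),np.degrees(np.arctan2(q[1],q[0])).round(1)) for q in e],end="")
    print()
E
```

```text
red [0.4678 0.0223] [0.4644 0.0232] 251.5 
white [0.4124 0.1655] [0.4098 0.1657] 328.5 
turqA [0.429  0.0913] [0.4259 0.0911] 268.5 
turqB [0.3242 0.1684] [0.3223 0.1674] 305.0 
disc [0.3589 0.2822] [0.3584 0.2874] 533.5 
bar [ 0.3741 -0.293 ] [ 0.3722 -0.2904] 422.5 ctr [ 0.3739 -0.2954] [(np.float64(0.037), np.float64(-90.9)), (np.float64(0.057), np.float64(176.3))]
weight [ 0.4075 -0.1559] [ 0.4057 -0.154 ] 299.5 
btray [ 0.5334 -0.2822] [ 0.5282 -0.2859] 4325.5 ctr [ 0.5329 -0.2804] [(np.float64(0.18), np.float64(-75.1)), (np.float64(0.114), np.float64(-168.6))]
gtray [0.5463 0.2537] [0.5482 0.2622] 1841.0 ctr [0.5471 0.2539] [(np.float64(0.099), np.float64(-14.2)), (np.float64(0.095), np.float64(-106.9))]
foot [0.6324 0.0064] [0.6541 0.0351] 2374.0 ctr [0.6357 0.0042] [(np.float64(0.119), np.float64(-8.0)), (np.float64(0.111), np.float64(-99.1))]
```

Emit:
{"name": "send_rows", "arguments": {
  "translation": [
    [0,0,0],
    [0,0,0],
    [0,0,0],
    [0,0,0],
    [0,0,0]
  ],
  "rotation": [
    [0,0,-0.82],
    [0,0,-0.82],
    [0,0,-0.82],
    [0,0,-0.82],
    [0,0,-0.82]
  ],
  "grip": [85,70,52,52,52],
  "squeeze": 40
}}

```text
time: 0.88
eef_pos: [0.2357, 0.6324, 0.2311]
tcp_rot: [-0.002, 1.0, -0.0, -0.0]
contact_force: [-0.2, 0.2, 0.8]
opening: 0.609
```

Emit:
{"name": "send_rows", "arguments": {
  "translation": [
    [-0.38,-1,0],
    [-0.38,-1,0],
    [-0.38,-1,0],
    [-0.38,-1,0],
    [-0.38,-1,0]
  ],
  "rotation": [
    [0,0,0],
    [0,0,0],
    [0,0,0],
    [0,0,0],
    [0,0,0]
  ],
  "grip": [52,52,52,52,52]
}}

```text
time: 1.5
eef_pos: [0.2931, 0.4815, 0.2313]
tcp_rot: [-0.001, 1.0, -0.0, 0.0]
contact_force: [0.6, -0.6, 0.2]
opening: 0.611
```

Emit:
{"name": "send_rows", "arguments": {
  "translation": [
    [-0.38,-1,0],
    [-0.38,-1,0],
    [-0.38,-1,0],
    [-0.38,-1,0],
    [-0.38,-1,0]
  ],
  "rotation": [
    [0,0,0],
    [0,0,0],
    [0,0,0],
    [0,0,0],
    [0,0,0]
  ],
  "grip": [52,52,52,52,52]
}}

```text
time: 2.12
eef_pos: [0.3502, 0.3316, 0.2314]
tcp_rot: [-0.001, 1.0, 0.0, 0.0]
contact_force: [-0.8, 0.5, -0.0]
opening: 0.609
```

Emit:
{"name": "send_rows", "arguments": {
  "translation": [
    [-0.38,-1,0],
    [-0.38,-1,0],
    [-0.38,-1,0],
    [-0.38,-1,0],
    [-0.38,-1,0]
  ],
  "rotation": [
    [0,0,0],
    [0,0,0],
    [0,0,0],
    [0,0,0],
    [0,0,0]
  ],
  "grip": [52,52,52,52,52]
}}

```text
time: 2.75
eef_pos: [0.4074, 0.1817, 0.2314]
tcp_rot: [-0.001, 1.0, 0.0, 0.0]
contact_force: [-0.6, 1.2, -0.6]
opening: 0.607
```

Emit:
{"name": "send_rows", "arguments": {
  "translation": [
    [-0.38,-1,0],
    [-0.38,-1,0],
    [-0.38,-1,0],
    [-0.38,-1,0],
    [-0.38,-1,0]
  ],
  "rotation": [
    [0,0,0],
    [0,0,0],
    [0,0,0],
    [0,0,0],
    [0,0,0]
  ],
  "grip": [52,52,52,52,52]
}}

```text
time: 3.38
eef_pos: [0.4645, 0.0317, 0.2314]
tcp_rot: [-0.0, 1.0, 0.0, 0.0]
contact_force: [-0.1, -0.2, 0.5]
opening: 0.607
```

```bash
cat >> h.py <<'E'
def look(name=None):
    from plant import ctrl,eyes
    s=ctrl.get_state();d=eyes.read_camera("wrist")
    if name: cv2.imwrite(f"pics/{name}.png",d["image"])
    return s,d
def pr(s):
    m=R.from_quat(s["tcp_rot"]).as_matrix()
    print("t",round(s["time"],2),"tcp",s["eef_pos"].round(4),"yaw_y",np.degrees(np.arctan2(m[1,1],m[0,1])).round(2),"tilt",np.degrees(np.arccos(-m[2,2])).round(2),"F",s["contact_force"].round(1),"open",round(s["opening"]*85.4,1))
E
python3 - <<'E'
from h import *
s,d=look("w1");pr(s)
h,S,v=hsv(d)
c=blob(((h<8)|(h>172))&(S>150)&(v>90),np.array([320,300]));print("red",cen(c),onz(d,cen(c),.019,s),cv2.contourArea(c))
E
```

```text
t 3.38 tcp [0.4645 0.0317 0.2314] yaw_y 90.05 tilt 0.02 F [-0.1 -0.2  0.5] open 51.9
red [313.84826255 212.33230373] [0.46639767 0.02236186 0.019     ] 1295.0
```

View pics/w1.png

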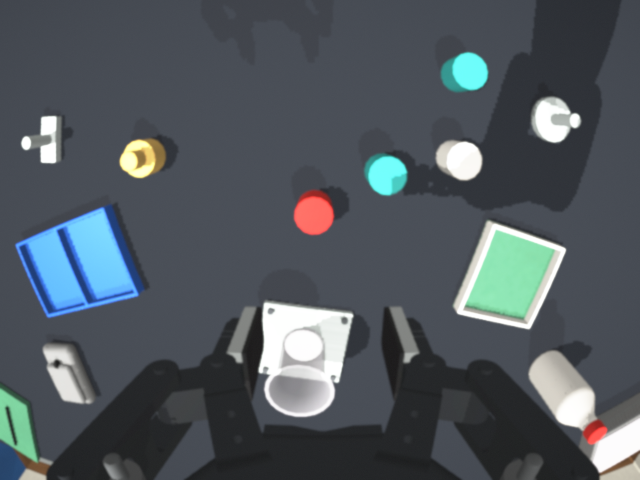

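The wrist view shows all of it. Red is at (314,212), a unique match, with turquoise at (386,175) and (466,72). White is at (459,160), the weight (143,158), the bar (45,140), the disc (553,120), the magazine foot corners (265,303) and (352,313), its mouth around (300,392), and its floor disc around (304,345).

```bash
cat > m.py <<'E'
from h import *
s,d=look();h,S,v=hsv(d)
W=(S<60)&(v>110)
for n,m,p,z in [("white",W,(459,160),.019),("weight",(h>12)&(h<32)&(S>80)&(v>80),(143,158),.018)]:
    c=blob(m,np.array(p));print(n,onz(d,cen(c),z,s).round(4),cv2.contourArea(c))
print("mouth",onz(d,(300,391),.092,s).round(4),"floor disc",onz(d,(304,345),.008,s).round(4))
for n,p,z in[("bar stem top",(29,143),.052),("disc stem top",(575,121),.052),("knob top",(132,160),.05),("f1",(265,303),.008),("f2",(352,313),.008)]: print(n,onz(d,p,z,s).round(4))
for n,P in[("blue",[(17,243),(107,208),(141,295),(49,316)]),("gt",[(489,222),(564,249),(529,327),(456,308)])]:
    Q=np.array([onz(d,p,.018,s)[:2] for p in P]);e=[Q[1]-Q[0],Q[2]-Q[1]];print(n,Q.mean(0).round(4),[(np.hypot(*q).round(3),np.degrees(np.arctan2(q[1],q[0])).round(1)) for q in e])
cv2.imwrite("pics/w1c.png",cv2.resize(d["image"][280:440,220:400],None,fx=4,fy=4)[:600])
E
python3 m.py
```

```text
white [0.41   0.1664 0.019 ] 1443.0
weight [ 0.4053 -0.1544  0.018 ] 1370.5
mouth [0.6289 0.0053 0.092 ] floor disc [0.6299 0.0055 0.008 ]
bar stem top [ 0.3737 -0.2894  0.052 ]
disc stem top [0.3596 0.2795 0.052 ]
knob top [ 0.4058 -0.1533  0.05  ]
f1 [ 0.574 -0.037  0.008]
f2 [0.5863 0.0605 0.008 ]
blue [ 0.5315 -0.2808] [(np.float64(0.171), np.float64(103.6)), (np.float64(0.108), np.float64(14.0))]
gt [0.5429 0.246 ] [(np.float64(0.114), np.float64(74.4)), (np.float64(0.107), np.float64(-14.4))]
```

View pics/w1c.png

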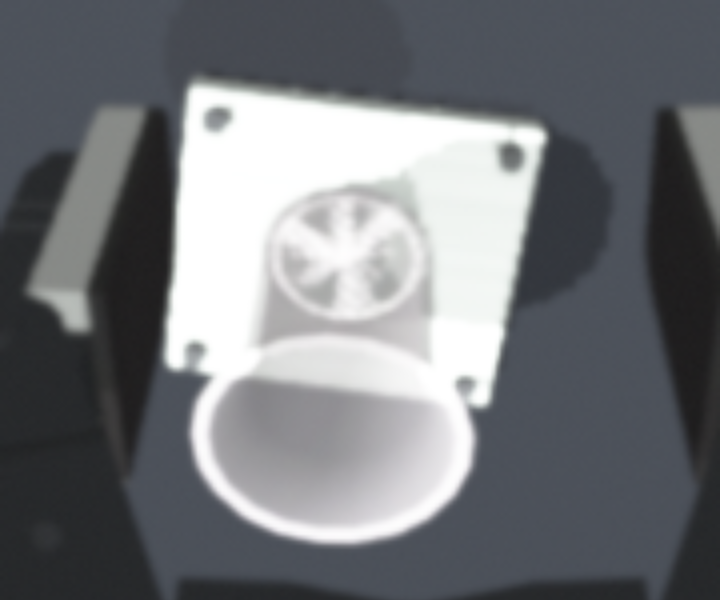

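Emit:
{"name": "send_rows", "arguments": {
  "translation": [
    [-0.07,-0.31,1],
    [0,0,1],
    [0,0,1],
    [0,0,1],
    [0,0,1]
  ],
  "rotation": [
    [0,0,0],
    [0,0,0],
    [0,0,0],
    [0,0,0],
    [0,0,0]
  ],
  "grip": [52,52,52,52,52]
}}

```text
time: 4.1
eef_pos: [0.4661, 0.0242, 0.0805]
tcp_rot: [-0.001, 1.0, 0.0, 0.0]
contact_force: [0.3, -1.0, 0.2]
opening: 0.609
```

Emit:
{"name": "send_rows", "arguments": {
  "translation": [
    [0,0,0.9],
    [0,0,0.8],
    [0,0,0.4],
    [0,0,0],
    [0,0,0]
  ],
  "rotation": [
    [0,0,0],
    [0,0,0],
    [0,0,0],
    [0,0,0],
    [0,0,0]
  ],
  "grip": [52,52,52,52,52]
}}

```text
time: 4.72
eef_pos: [0.4673, 0.0235, 0.0193]
tcp_rot: [-0.001, 1.0, -0.0, 0.001]
contact_force: [-0.6, -0.3, 0.7]
opening: 0.61
```

Emit:
{"name": "send_rows", "arguments": {
  "translation": [
    [0,0,0],
    [0,0,0],
    [0,0,0],
    [0,0,0],
    [0,0,-0.5]
  ],
  "rotation": [
    [0,0,0],
    [0,0,0],
    [0,0,0],
    [0,0,0],
    [0,0,0]
  ],
  "grip": [40,30,30,30,30]
}}

```text
time: 5.35
eef_pos: [0.4653, 0.0236, 0.0329]
tcp_rot: [-0.0, 1.0, 0.0, -0.001]
contact_force: [0.4, 0.8, -0.5]
opening: 0.404
```

```bash
python3 - <<'E'
from h import *
s,d=look();pr(s);cv2.imwrite("pics/w2.png",d["image"][150:470,160:480])
E
```

```text
t 5.35 tcp [0.4653 0.0236 0.0329] yaw_y 90.05 tilt 0.17 F [ 0.4  0.8 -0.5] open 34.5
```

View pics/w2.png

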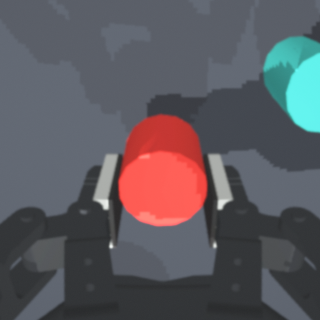

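The red specimen is held between the pads, at crop (163,170). Now over the magazine.

Emit:
{"name": "send_rows", "arguments": {
  "translation": [
    [0,0,-1],
    [0,0,-1],
    [-0.4,-0.1,-1],
    [-0.9,-0.1,-0.5],
    [-1,-0.1,0]
  ],
  "rotation": [
    [0,0,0],
    [0,0,0],
    [0,0,0],
    [0,0,0],
    [0,0,0]
  ],
  "grip": [30,30,30,30,30]
}}

```text
time: 6.02
eef_pos: [0.5372, 0.0143, 0.1408]
tcp_rot: [-0.001, 1.0, -0.0, 0.002]
contact_force: [0.0, 1.0, -0.9]
opening: 0.405
```

Emit:
{"name": "send_rows", "arguments": {
  "translation": [
    [-1,-0.12,0],
    [-1,-0.12,0],
    [-0.76,0,0],
    [-0.4,0,0],
    [0,0,0]
  ],
  "rotation": [
    [0,0,0],
    [0,0,0],
    [0,0,0],
    [0,0,0],
    [0,0,0]
  ],
  "grip": [30,30,30,30,30]
}}

```text
time: 6.65
eef_pos: [0.6303, 0.0074, 0.1382]
tcp_rot: [-0.001, 1.0, 0.0, -0.0]
contact_force: [-0.3, -0.1, -0.2]
opening: 0.402
```

```bash
python3 - <<'E'
from h import *
from plant import eyes
s,d=look();pr(s)
t=eyes.read_camera("side");
cv2.imwrite("pics/p3.png",np.hstack([d["image"][100:480,160:480],cv2.resize(t["image"][130:270,300:440],(380,380))]))
E
```

```text
t 6.65 tcp [0.6303 0.0074 0.1382] yaw_y 90.07 tilt 0.03 F [-0.3 -0.1 -0.2] open 34.3
```

View pics/p3.png

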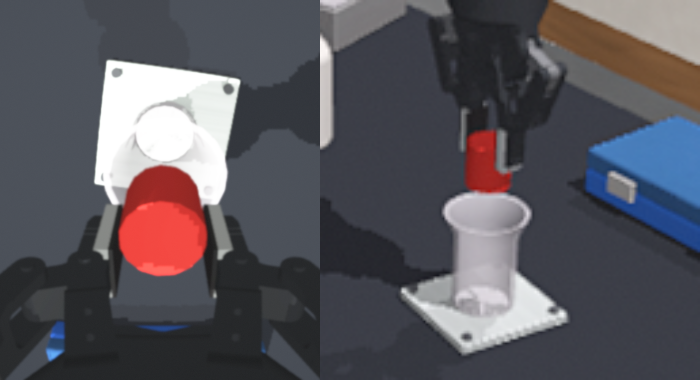

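The specimen is centred over the mouth in both views: red at x = 163 and the mouth centre at about 166 in the wrist crop. Lowering and releasing.

Emit:
{"name": "send_rows", "arguments": {
  "translation": [
    [0,0,0.6],
    [0,0,0.5],
    [0,0,0.3],
    [0,0,0],
    [0,0,0]
  ],
  "rotation": [
    [0,0,0],
    [0,0,0],
    [0,0,0],
    [0,0,0],
    [0,0,0]
  ],
  "grip": [30,30,30,30,30]
}}

```text
time: 7.38
eef_pos: [0.6306, 0.0073, 0.0966]
tcp_rot: [-0.0, 1.0, -0.0, 0.0]
contact_force: [-0.4, -0.1, -0.4]
opening: 0.402
```

Emit:
{"name": "send_rows", "arguments": {
  "translation": [
    [0,0,0],
    [0,0,0],
    [0,0,0],
    [0,0,-0.3],
    [0,0,-1]
  ],
  "rotation": [
    [0,0,0],
    [0,0,0],
    [0,0,0],
    [0,0,0],
    [0,0,0]
  ],
  "grip": [45,52,52,52,52]
}}

```text
time: 8.0
eef_pos: [0.6288, 0.0076, 0.134]
tcp_rot: [-0.0, 1.0, 0.0, -0.002]
contact_force: [1.9, -0.6, 1.0]
opening: 0.606
```

```bash
python3 - <<'E'
from h import *
from plant import eyes
s,d=look();pr(s)
t=eyes.read_camera("side");
cv2.imwrite("pics/p4.png",np.hstack([d["image"][100:480,160:480],cv2.resize(t["image"][130:270,300:440],(380,380))]))
E
```

```text
t 8.0 tcp [0.6288 0.0076 0.134 ] yaw_y 90.05 tilt 0.25 F [ 1.9 -0.6  1. ] open 51.8
```

View pics/p4.png

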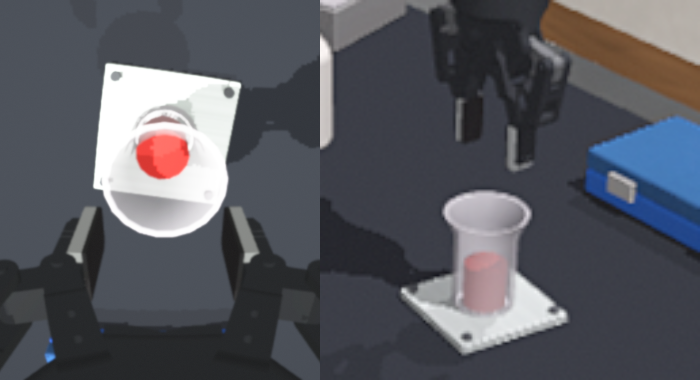

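Red lies on the tube floor in both views. Next the white specimen, at wrist pixel (459,160). The turquoise ones at (386,175) and (466,72) are the look-alikes, and the colours leave no doubt between them.

Emit:
{"name": "send_rows", "arguments": {
  "translation": [
    [1,0.7,-0.3],
    [1,0.7,0],
    [1,0.7,0],
    [1,0.7,0],
    [1,0.7,0]
  ],
  "rotation": [
    [0,0,0],
    [0,0,0],
    [0,0,0],
    [0,0,0],
    [0,0,0]
  ],
  "grip": [52,52,52,52,52]
}}

```text
time: 8.72
eef_pos: [0.4789, 0.1128, 0.1438]
tcp_rot: [-0.0, 1.0, 0.0, -0.0]
contact_force: [0.1, -0.2, -0.0]
opening: 0.607
```

Emit:
{"name": "send_rows", "arguments": {
  "translation": [
    [1,0.7,0],
    [1,0.7,0],
    [0.3,0.38,0],
    [0,0,0],
    [0,0,0]
  ],
  "rotation": [
    [0,0,0],
    [0,0,0],
    [0,0,0],
    [0,0,0],
    [0,0,0]
  ],
  "grip": [52,52,52,52,52]
}}

```text
time: 9.35
eef_pos: [0.4121, 0.1652, 0.1446]
tcp_rot: [-0.0, 1.0, -0.0, 0.0]
contact_force: [0.2, -0.0, -0.4]
opening: 0.609
```

```bash
python3 - <<'E'
from h import *
s,d=look();pr(s)
h,S,v=hsv(d);c=blob((S<60)&(v>110),np.array([322,250]));print(cen(c),onz(d,cen(c),.022,s).round(4),cv2.contourArea(c))
cv2.imwrite("pics/p5.png",d["image"][100:480,100:540])
E
```

```text
t 9.35 tcp [0.4121 0.1652 0.1446] yaw_y 90.03 tilt 0.06 F [ 0.2 -0.  -0.4] open 52.0
[323.12985429 236.90313884] [0.4111 0.1648 0.022 ] 2596.5
```

View pics/p5.png

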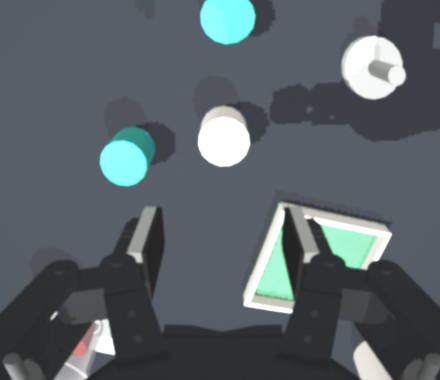

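White at crop (223,135), between the jaws. The turquoise ones, at (127,157) and (228,18), are clear of them.

Emit:
{"name": "send_rows", "arguments": {
  "translation": [
    [0.03,0,1],
    [0,0,1],
    [0,0,1],
    [0,0,0.8],
    [0,0,0.4]
  ],
  "rotation": [
    [0,0,0],
    [0,0,0],
    [0,0,0],
    [0,0,0],
    [0,0,0]
  ],
  "grip": [52,52,52,52,52]
}}

```text
time: 10.02
eef_pos: [0.4101, 0.1649, 0.0169]
tcp_rot: [0.0, 1.0, -0.0, -0.001]
contact_force: [0.8, 0.2, 0.5]
opening: 0.608
```

Emit:
{"name": "send_rows", "arguments": {
  "translation": [
    [0,0,0],
    [0,0,0],
    [0,0,0],
    [0,0,0],
    [0,0,0]
  ],
  "rotation": [
    [0,0,0],
    [0,0,0],
    [0,0,0],
    [0,0,0],
    [0,0,0]
  ],
  "grip": [52,40,30,30,30]
}}

```text
time: 10.65
eef_pos: [0.4116, 0.1658, 0.0196]
tcp_rot: [-0.001, 1.0, 0.0, 0.002]
contact_force: [0.4, -0.5, 7.1]
opening: 0.407
```

Emit:
{"name": "send_rows", "arguments": {
  "translation": [
    [0,0,-1],
    [0,0,-1],
    [0,0,-1],
    [-0.6,-0.4,-1],
    [-1,-0.7,0]
  ],
  "rotation": [
    [0,0,0],
    [0,0,0],
    [0,0,0],
    [0,0,0],
    [0,0,0]
  ],
  "grip": [30,30,30,30,30]
}}

```text
time: 11.28
eef_pos: [0.4596, 0.133, 0.1409]
tcp_rot: [-0.001, 1.0, 0.0, 0.003]
contact_force: [1.0, 0.5, -1.9]
opening: 0.401
```

Emit:
{"name": "send_rows", "arguments": {
  "translation": [
    [-1,-0.75,0],
    [-1,-0.75,0],
    [-1,-0.75,0],
    [-1,-0.75,0],
    [-1,-0.75,0]
  ],
  "rotation": [
    [0,0,0],
    [0,0,0],
    [0,0,0],
    [0,0,0],
    [0,0,0]
  ],
  "grip": [30,30,30,30,30]
}}

```text
time: 11.9
eef_pos: [0.6085, 0.0196, 0.1374]
tcp_rot: [-0.001, 1.0, 0.0, -0.001]
contact_force: [0.6, 0.5, 0.3]
opening: 0.405
```

Emit:
{"name": "send_rows", "arguments": {
  "translation": [
    [-0.4,-0.25,0],
    [-0.2,-0.1,0],
    [0,0,0],
    [0,0,0]
  ],
  "rotation": [
    [0,0,0],
    [0,0,0],
    [0,0,0],
    [0,0,0]
  ],
  "grip": [30,30,30,30]
}}

```text
time: 12.4
eef_pos: [0.6255, 0.0106, 0.1382]
tcp_rot: [-0.001, 1.0, 0.0, -0.0]
contact_force: [0.9, -0.1, 0.1]
opening: 0.405
```

Emit:
{"name": "send_rows", "arguments": {
  "translation": [
    [-0.13,-0.1,0],
    [0,0,0.6],
    [0,0,0.5],
    [0,0,0.3],
    [0,0,0]
  ],
  "rotation": [
    [0,0,0],
    [0,0,0],
    [0,0,0],
    [0,0,0],
    [0,0,0]
  ],
  "grip": [30,30,30,30,30]
}}

```text
time: 13.02
eef_pos: [0.6292, 0.0069, 0.0945]
tcp_rot: [-0.0, 1.0, 0.0, -0.002]
contact_force: [0.4, -0.9, -0.9]
opening: 0.406
```

Emit:
{"name": "send_rows", "arguments": {
  "translation": [
    [0,0,0],
    [0,0,0],
    [0,0,0],
    [0,0,-0.3],
    [0,0,-1]
  ],
  "rotation": [
    [0,0,0],
    [0,0,0],
    [0,0,0],
    [0,0,0],
    [0,0,0]
  ],
  "grip": [45,52,52,52,52]
}}

```text
time: 13.65
eef_pos: [0.6288, 0.007, 0.1342]
tcp_rot: [-0.0, 1.0, 0.0, -0.002]
contact_force: [1.0, -0.2, -0.7]
opening: 0.608
```

```bash
python3 - <<'E'
from h import *
from plant import eyes
s,d=look();pr(s)
t=eyes.read_camera("side");
cv2.imwrite("pics/p6.png",np.hstack([d["image"][100:480,160:480],cv2.resize(t["image"][130:270,300:440],(380,380))]))
E
```

```text
t 13.65 tcp [0.6288 0.007  0.1342] yaw_y 90.06 tilt 0.24 F [ 1.  -0.2 -0.7] open 51.9
```

View pics/p6.png

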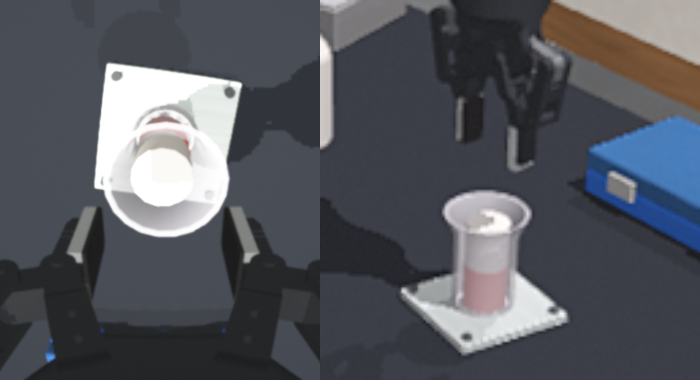

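White sits on red in the tube. Next the weight.

Emit:
{"name": "send_rows", "arguments": {
  "translation": [
    [1,-0.7,-0.3],
    [1,-0.7,0],
    [1,-0.7,0],
    [1,-0.7,0],
    [1,-0.7,0]
  ],
  "rotation": [
    [0,0,0],
    [0,0,0],
    [0,0,0],
    [0,0,0],
    [0,0,0]
  ],
  "grip": [52,50,46,46,46]
}}

```text
time: 14.38
eef_pos: [0.4792, -0.0989, 0.1439]
tcp_rot: [-0.001, 1.0, -0.0, -0.0]
contact_force: [-0.0, -0.0, 0.3]
opening: 0.539
```

Emit:
{"name": "send_rows", "arguments": {
  "translation": [
    [1,-0.7,0],
    [1,-0.7,0],
    [0.45,-0.45,0],
    [0,0,0],
    [0,0,0]
  ],
  "rotation": [
    [0,0,0],
    [0,0,0],
    [0,0,0],
    [0,0,0],
    [0,0,0]
  ],
  "grip": [46,46,46,46,46]
}}

```text
time: 15.0
eef_pos: [0.4072, -0.1537, 0.1443]
tcp_rot: [-0.0, 1.0, 0.0, 0.0]
contact_force: [0.0, 0.6, 0.8]
opening: 0.541
```

```bash
python3 - <<'E'
from h import *
s,d=look();pr(s)
h,S,v=hsv(d);c=blob((h>12)&(h<32)&(S>80)&(v>80),np.array([322,250]));print(cen(c),onz(d,cen(c),.022,s).round(4),cv2.contourArea(c))
cv2.imwrite("pics/p7.png",d["image"][100:480,100:540])
E
```

```text
t 15.0 tcp [ 0.4072 -0.1537  0.1443] yaw_y 90.05 tilt 0.02 F [0.  0.6 0.8] open 46.2
[322.55686275 234.42570028] [ 0.4041 -0.1546  0.022 ] 2380.0
```

View pics/p7.png

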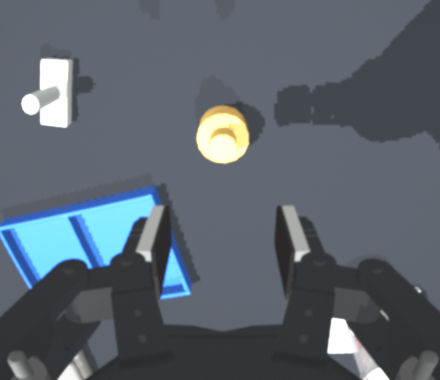

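The weight is at crop (222,135), knob at (222,146). Descending to grip the knob.

Emit:
{"name": "send_rows", "arguments": {
  "translation": [
    [0.07,0,1],
    [0,0,1],
    [0,0,1],
    [0,0,0.5],
    [0,0,0.28]
  ],
  "rotation": [
    [0,0,0],
    [0,0,0],
    [0,0,0],
    [0,0,0],
    [0,0,0]
  ],
  "grip": [46,46,46,46,46],
  "squeeze": 70
}}

```text
time: 15.68
eef_pos: [0.405, -0.1536, 0.0303]
tcp_rot: [-0.001, 1.0, 0.0, -0.0]
contact_force: [-0.1, -0.1, 0.2]
opening: 0.538
```

Emit:
{"name": "send_rows", "arguments": {
  "translation": [
    [0,0,0],
    [0,0,0],
    [0,0,0],
    [0,0,0],
    [0,0,0]
  ],
  "rotation": [
    [0,0,0],
    [0,0,0],
    [0,0,0],
    [0,0,0],
    [0,0,0]
  ],
  "grip": [40,25,12,12,12]
}}

```text
time: 16.3
eef_pos: [0.4056, -0.1543, 0.0321]
tcp_rot: [-0.0, 1.0, -0.0, 0.001]
contact_force: [-0.6, 2.3, 5.3]
opening: 0.2
```

Emit:
{"name": "send_rows", "arguments": {
  "translation": [
    [0,0,-0.5],
    [0,0,-1],
    [0,0,-1],
    [0,0,-1],
    [0,0,0]
  ],
  "rotation": [
    [0,0,0],
    [0,0,0],
    [0,0,0],
    [0,0,0],
    [0,0,0]
  ],
  "grip": [12,12,12,12,12]
}}

```text
time: 16.92
eef_pos: [0.4062, -0.155, 0.1385]
tcp_rot: [-0.001, 1.0, -0.002, 0.003]
contact_force: [0.3, -0.6, -3.7]
opening: 0.203
```

```bash
python3 - <<'E'
from h import *
s,d=look();pr(s)
h,S,v=hsv(d);c=blob((h>12)&(h<32)&(S>80)&(v>80),np.array([322,300]));print(cen(c),cv2.boundingRect(c),cv2.contourArea(c))
E
```

```text
t 16.93 tcp [ 0.4062 -0.155   0.1385] yaw_y 90.06 tilt 0.37 F [ 0.3 -0.6 -3.7] open 17.3
[322.8498127  305.93962288] (281, 258, 84, 105) 5294.5
```

Emit:
{"name": "send_rows", "arguments": {
  "translation": [
    [-0.1,0.5,0],
    [-0.35,1,0],
    [-0.35,1,0],
    [-0.35,1,0],
    [-0.35,1,0]
  ],
  "rotation": [
    [0,0,0],
    [0,0,0],
    [0,0,0],
    [0,0,0],
    [0,0,0]
  ],
  "grip": [12,12,12,12,12]
}}

```text
time: 17.6
eef_pos: [0.4485, -0.0167, 0.1338]
tcp_rot: [-0.001, 1.0, 0.001, -0.002]
contact_force: [-0.3, -0.1, -3.0]
opening: 0.206
```

Emit:
{"name": "send_rows", "arguments": {
  "translation": [
    [-0.35,1,0],
    [-0.35,1,0],
    [-0.35,1,0],
    [-0.35,1,0],
    [-0.35,1,0]
  ],
  "rotation": [
    [0,0,0],
    [0,0,0],
    [0,0,0],
    [0,0,0],
    [0,0,0]
  ],
  "grip": [12,12,12,12,12]
}}

```text
time: 18.23
eef_pos: [0.5004, 0.133, 0.1335]
tcp_rot: [-0.001, 1.0, -0.0, -0.002]
contact_force: [0.1, -0.2, -2.9]
opening: 0.205
```

Emit:
{"name": "send_rows", "arguments": {
  "translation": [
    [-0.35,1,0],
    [-0.35,1,0],
    [-0.35,1,0],
    [-0.37,1,0],
    [0,0,0]
  ],
  "rotation": [
    [0,0,0],
    [0,0,0],
    [0,0,0],
    [0,0,0],
    [0,0,0]
  ],
  "grip": [12,12,12,12,12]
}}

```text
time: 18.85
eef_pos: [0.5431, 0.2534, 0.1335]
tcp_rot: [-0.002, 1.0, -0.0, -0.002]
contact_force: [0.1, -0.3, -3.4]
opening: 0.203
```

```bash
python3 - <<'E'
from h import *
s,d=look();pr(s)
h,S,v=hsv(d);print(onz(d,(322,246),.004,s))
cv2.imwrite("pics/p8.png",d["image"][100:480,100:540])
E
```

```text
t 18.85 tcp [0.5431 0.2534 0.1335] yaw_y 90.22 tilt 0.22 F [ 0.1 -0.3 -3.4] open 17.4
[0.55102057 0.25213905 0.004     ]
```

View pics/p8.png

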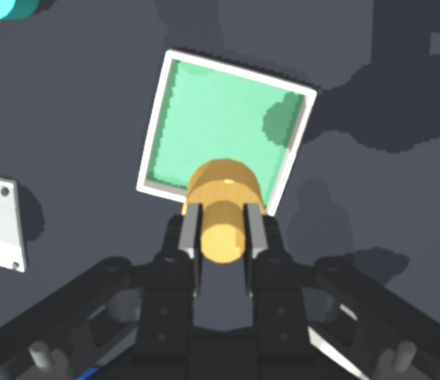

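The tray corners are at crop (168,50), (316,92), (272,214) and (137,188), which puts its centre within a few mm of the TCP. Lowering gently.

Emit:
{"name": "send_rows", "arguments": {
  "translation": [
    [0,0,0.8],
    [0,0,0.8],
    [0,0,0.7],
    [0,0,0.4],
    [0,0,0.2]
  ],
  "rotation": [
    [0,0,0],
    [0,0,0],
    [0,0,0],
    [0,0,0],
    [0,0,0]
  ],
  "grip": [12,12,12,12,12]
}}

```text
time: 19.52
eef_pos: [0.5441, 0.251, 0.048]
tcp_rot: [-0.0, 1.0, -0.0, -0.001]
contact_force: [0.4, 0.3, -1.4]
opening: 0.205
```

Emit:
{"name": "send_rows", "arguments": {
  "translation": [
    [0,0,0.15],
    [0,0,0.05],
    [0,0,0.05],
    [0,0,0],
    [0,0,0]
  ],
  "rotation": [
    [0,0,0],
    [0,0,0],
    [0,0,0],
    [0,0,0],
    [0,0,0]
  ],
  "grip": [12,12,12,12,12]
}}

```text
time: 20.15
eef_pos: [0.5447, 0.2513, 0.0417]
tcp_rot: [-0.001, 1.0, 0.0, 0.0]
contact_force: [-0.3, -0.3, -2.9]
opening: 0.2
```

Emit:
{"name": "send_rows", "arguments": {
  "translation": [
    [0,0,0.08],
    [0,0,0.06],
    [0,0,0.04],
    [0,0,0],
    [0,0,0]
  ],
  "rotation": [
    [0,0,0],
    [0,0,0],
    [0,0,0],
    [0,0,0],
    [0,0,0]
  ],
  "grip": [12,12,12,12,12]
}}

```text
time: 20.78
eef_pos: [0.5446, 0.2512, 0.0363]
tcp_rot: [-0.0, 1.0, -0.0, 0.0]
contact_force: [-0.3, -0.4, 0.8]
opening: 0.204
```

Contact: the load has gone off the wrist. Releasing, then on to the disc probe at (0.359, 0.280).

Emit:
{"name": "send_rows", "arguments": {
  "translation": [
    [0,0,0],
    [0,0,0],
    [0,0,0],
    [0,0,-0.5],
    [0,0,-1]
  ],
  "rotation": [
    [0,0,0],
    [0,0,0],
    [0,0,0],
    [0,0,0],
    [0,0,0]
  ],
  "grip": [20,30,44,44,44]
}}

```text
time: 21.4
eef_pos: [0.5436, 0.2509, 0.081]
tcp_rot: [-0.001, 1.0, -0.0, -0.001]
contact_force: [-0.7, -0.3, -0.3]
opening: 0.516
```

Emit:
{"name": "send_rows", "arguments": {
  "translation": [
    [0,0,-1],
    [0,0,-1],
    [0.5,0.1,0],
    [1,0.15,0],
    [1,0.15,0]
  ],
  "rotation": [
    [0,0,0],
    [0,0,0],
    [0,0,0],
    [0,0,0],
    [0,0,0]
  ],
  "grip": [44,44,44,44,44]
}}

```text
time: 22.02
eef_pos: [0.4671, 0.263, 0.1398]
tcp_rot: [-0.0, 1.0, -0.0, -0.001]
contact_force: [-0.9, 0.3, 0.0]
opening: 0.516
```

Emit:
{"name": "send_rows", "arguments": {
  "translation": [
    [1,0.15,0],
    [1,0.15,0],
    [1,0.15,0],
    [0.6,0.1,0],
    [0,0,0]
  ],
  "rotation": [
    [0,0,0],
    [0,0,0],
    [0,0,0],
    [0,0,0],
    [0,0,0]
  ],
  "grip": [44,40,40,40,40]
}}

```text
time: 22.65
eef_pos: [0.3601, 0.2795, 0.1404]
tcp_rot: [-0.001, 1.0, -0.0, -0.0]
contact_force: [0.4, -0.2, 0.5]
opening: 0.465
```

```bash
python3 - <<'E'
from h import *
s,d=look();pr(s)
h,S,v=hsv(d);m=(S<60)&(v>110);m[400:]=0;c=blob(m,np.array([322,240]),300);print(cen(c),cv2.boundingRect(c))
cv2.imwrite("pics/p9.png",d["image"][100:480,100:540])
E
```

```text
t 22.65 tcp [0.3601 0.2795 0.1404] yaw_y 90.14 tilt 0.04 F [ 0.4 -0.2  0.5] open 39.7
[286.84321837 207.87771616] (0, 0, 640, 400)
```

View pics/p9.png

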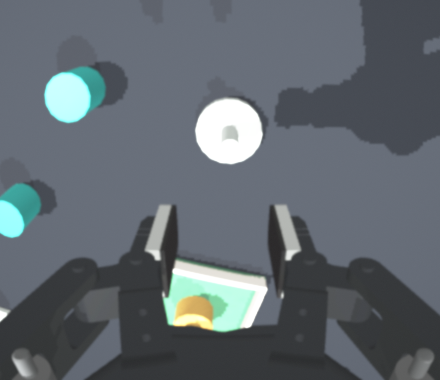

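Disc probe at crop (229,131), stem top at (229,142).

```bash
python3 - <<'E'
from h import *
s,d=look()
print(onz(d,(329,242),.052,s),onz(d,(329,231),.01,s))
g=cv2.cvtColor(d["image"],cv2.COLOR_BGR2GRAY)[190:270,285:375];c=blob(g>140,np.array([44,41]),300);print(cv2.fitEllipse(c))
E
```

```text
[0.35305248 0.2829428  0.052     ] [0.35801551 0.28368353 0.01      ]
((43.316524505615234, 38.98591613769531), (65.97635650634766, 66.93972778320312), 105.9942398071289)
```

Emit:
{"name": "send_rows", "arguments": {
  "translation": [
    [0.1,0.12,1],
    [0,0,1],
    [0,0,1],
    [0,0,0.5],
    [0,0,0.35]
  ],
  "rotation": [
    [0,0,0],
    [0,0,0],
    [0,0,0],
    [0,0,0],
    [0,0,0]
  ],
  "grip": [40,40,40,40,40],
  "squeeze": 40
}}

```text
time: 23.38
eef_pos: [0.3592, 0.2831, 0.025]
tcp_rot: [-0.0, 1.0, -0.0, 0.0]
contact_force: [0.9, -1.1, -0.3]
opening: 0.473
```

Emit:
{"name": "send_rows", "arguments": {
  "translation": [
    [0,0,0],
    [0,0,0],
    [0,0,0],
    [0,0,0],
    [0,0,0]
  ],
  "rotation": [
    [0,0,0],
    [0,0,0],
    [0,0,0],
    [0,0,0],
    [0,0,0]
  ],
  "grip": [30,20,8,8,8]
}}

```text
time: 24.0
eef_pos: [0.3594, 0.2836, 0.0265]
tcp_rot: [-0.001, 1.0, 0.001, 0.001]
contact_force: [0.8, 1.0, 4.6]
opening: 0.148
```

Emit:
{"name": "send_rows", "arguments": {
  "translation": [
    [0,0,-0.5],
    [0,0,-1],
    [0,0,-1],
    [0,0,-1],
    [0,0,0]
  ],
  "rotation": [
    [0,0,0],
    [0,0,0],
    [0,0,0],
    [0,0,0],
    [0,0,0]
  ],
  "grip": [8,8,8,8,8]
}}

```text
time: 24.62
eef_pos: [0.36, 0.2839, 0.1334]
tcp_rot: [-0.001, 1.0, 0.001, 0.003]
contact_force: [-0.4, -0.2, -0.2]
opening: 0.148
```

```bash
python3 - <<'E'
from h import *
s,d=look();pr(s)
cv2.imwrite("pics/p10.png",d["image"][150:470,160:480])
E
```

```text
t 24.62 tcp [0.36   0.2839 0.1334] yaw_y 90.06 tilt 0.34 F [-0.4 -0.2 -0.2] open 12.6
```

View pics/p10.png

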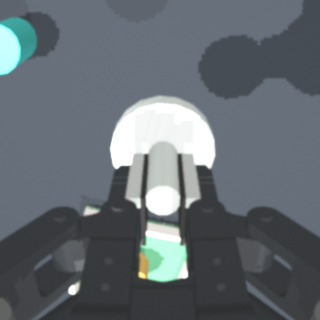

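The disc probe is held upright by its stem at crop (163,170). Two measurements of the blue tray agree within 2 mm. Moving to its +y bay centre (0.522, -0.240).

Emit:
{"name": "send_rows", "arguments": {
  "translation": [
    [-0.15,-0.5,0],
    [-0.31,-1,0],
    [-0.31,-1,0],
    [-0.31,-1,0],
    [-0.31,-1,0]
  ],
  "rotation": [
    [0,0,0],
    [0,0,0],
    [0,0,0],
    [0,0,0],
    [0,0,0]
  ],
  "grip": [8,8,8,8,8]
}}

```text
time: 25.3
eef_pos: [0.3993, 0.1462, 0.1287]
tcp_rot: [-0.0, 1.0, -0.0, -0.002]
contact_force: [-0.1, 0.2, -0.3]
opening: 0.145
```

Emit:
{"name": "send_rows", "arguments": {
  "translation": [
    [-0.31,-1,0],
    [-0.31,-1,0],
    [-0.31,-1,0],
    [-0.31,-1,0],
    [-0.31,-1,0]
  ],
  "rotation": [
    [0,0,0],
    [0,0,0],
    [0,0,0],
    [0,0,0],
    [0,0,0]
  ],
  "grip": [8,8,8,8,8]
}}

```text
time: 25.92
eef_pos: [0.4456, -0.0034, 0.1287]
tcp_rot: [-0.0, 1.0, 0.0, -0.002]
contact_force: [0.6, 0.4, -0.8]
opening: 0.148
```

Emit:
{"name": "send_rows", "arguments": {
  "translation": [
    [-0.31,-1,0],
    [-0.31,-1,0],
    [-0.31,-1,0],
    [-0.31,-1,0],
    [-0.31,-1,0]
  ],
  "rotation": [
    [0,0,0],
    [0,0,0],
    [0,0,0],
    [0,0,0],
    [0,0,0]
  ],
  "grip": [8,8,8,8,8]
}}

```text
time: 26.55
eef_pos: [0.4921, -0.1531, 0.1284]
tcp_rot: [-0.0, 1.0, 0.001, -0.002]
contact_force: [0.5, 0.9, -0.6]
opening: 0.146
```

Emit:
{"name": "send_rows", "arguments": {
  "translation": [
    [-0.31,-1,0],
    [-0.31,-1,0],
    [-0.25,-0.9,0],
    [0,0,0],
    [0,0,0]
  ],
  "rotation": [
    [0,0,0],
    [0,0,0],
    [0,0,0],
    [0,0,0],
    [0,0,0]
  ],
  "grip": [8,8,8,8,8]
}}

```text
time: 27.18
eef_pos: [0.5184, -0.2382, 0.1289]
tcp_rot: [-0.0, 1.0, 0.001, -0.001]
contact_force: [0.2, 0.1, -1.5]
opening: 0.146
```

```bash
python3 - <<'E'
from h import *
s,d=look();pr(s)
cv2.imwrite("pics/p11.png",d["image"][100:480,100:540])
E
```

```text
t 27.18 tcp [ 0.5184 -0.2382  0.1289] yaw_y 90.02 tilt 0.21 F [ 0.2  0.1 -1.5] open 12.4
```

View pics/p11.png

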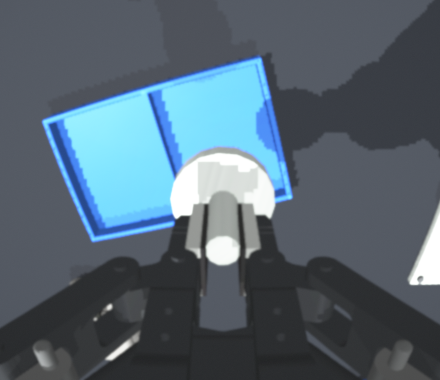

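The disc is over the right-hand bay, whose corners at crop (155,92), (262,60), (290,198) and (186,222) put the centre under the TCP. Lowering.

Emit:
{"name": "send_rows", "arguments": {
  "translation": [
    [-0.08,0,0.8],
    [0,0,0.8],
    [0,0,0.7],
    [0,0,0.4],
    [0,0,0.2]
  ],
  "rotation": [
    [0,0,0],
    [0,0,0],
    [0,0,0],
    [0,0,0],
    [0,0,0]
  ],
  "grip": [8,8,8,8,8]
}}

```text
time: 27.85
eef_pos: [0.5219, -0.238, 0.0429]
tcp_rot: [-0.001, 1.0, 0.0, -0.0]
contact_force: [-0.3, 0.5, -0.3]
opening: 0.146
```

Emit:
{"name": "send_rows", "arguments": {
  "translation": [
    [0,0,0.1],
    [0,0,0.1],
    [0,0,0.1],
    [0,0,0],
    [0,0,0]
  ],
  "rotation": [
    [0,0,0],
    [0,0,0],
    [0,0,0],
    [0,0,0],
    [0,0,0]
  ],
  "grip": [8,8,8,8,8]
}}

```text
time: 28.48
eef_pos: [0.5223, -0.2388, 0.0347]
tcp_rot: [-0.001, 1.0, -0.0, 0.0]
contact_force: [0.5, -0.0, -0.1]
opening: 0.146
```

Emit:
{"name": "send_rows", "arguments": {
  "translation": [
    [0,0,0.08],
    [0,0,0.06],
    [0,0,0.03],
    [0,0,0],
    [0,0,0]
  ],
  "rotation": [
    [0,0,0],
    [0,0,0],
    [0,0,0],
    [0,0,0],
    [0,0,0]
  ],
  "grip": [8,8,8,8,8]
}}

```text
time: 29.1
eef_pos: [0.5222, -0.2387, 0.0305]
tcp_rot: [-0.001, 1.0, 0.0, -0.0]
contact_force: [-2.6, 1.9, 5.4]
opening: 0.146
```

Contact at 5.4 N and the expected height. Releasing and going to the bar probe.

Emit:
{"name": "send_rows", "arguments": {
  "translation": [
    [0,0,0],
    [0,0,0],
    [0,0,0],
    [0,0,-0.5],
    [0,0,-1]
  ],
  "rotation": [
    [0,0,0],
    [0,0,0],
    [0,0,0],
    [0,0,0],
    [0,0,0]
  ],
  "grip": [15,28,40,40,40]
}}

```text
time: 29.72
eef_pos: [0.5213, -0.2382, 0.0742]
tcp_rot: [-0.0, 1.0, 0.001, -0.001]
contact_force: [0.6, -0.8, 0.8]
opening: 0.467
```

Emit:
{"name": "send_rows", "arguments": {
  "translation": [
    [0,0,-1],
    [0,0,-1],
    [1,-0.3,-0.1],
    [1,-0.4,0],
    [1,-0.4,0]
  ],
  "rotation": [
    [0,0,0],
    [0,0,0],
    [0,0,0],
    [0,0,0],
    [0,0,0]
  ],
  "grip": [40,40,40,40,40]
}}

```text
time: 30.35
eef_pos: [0.4317, -0.2723, 0.1388]
tcp_rot: [-0.001, 1.0, -0.001, 0.001]
contact_force: [0.4, -0.7, -0.2]
opening: 0.467
```

Emit:
{"name": "send_rows", "arguments": {
  "translation": [
    [1,-0.4,0],
    [0.95,-0.2,0],
    [0,0,0],
    [0,0,0]
  ],
  "rotation": [
    [0,0,0],
    [0,0,0],
    [0,0,0],
    [0,0,0]
  ],
  "grip": [40,40,40,40]
}}

```text
time: 30.85
eef_pos: [0.3744, -0.2901, 0.1383]
tcp_rot: [-0.0, 1.0, -0.001, 0.001]
contact_force: [-0.7, 0.2, -0.1]
opening: 0.468
```

```bash
python3 - <<'E'
from h import *
s,d=look();pr(s)
im=d["image"];g=cv2.cvtColor(im,cv2.COLOR_BGR2GRAY);m=g>140;m[330:]=0
c=blob(m,np.array([322,238]),300);print(cv2.boundingRect(c),cv2.minAreaRect(c),onz(d,cv2.minAreaRect(c)[0],.014,s),onz(d,(322,242),.052,s))
cv2.imwrite("pics/p12.png",im[100:480,100:540])
E
```

```text
t 30.85 tcp [ 0.3744 -0.2901  0.1383] yaw_y 90.05 tilt 0.1 F [-0.7  0.2 -0.1] open 40.0
(302, 194, 43, 76) ((322.5157775878906, 231.54551696777344), (35.223365783691406, 73.03352355957031), 7.431407928466797) [ 0.36982925 -0.2911313   0.014     ] [ 0.36550443 -0.29143618  0.052     ]
```

View pics/p12.png

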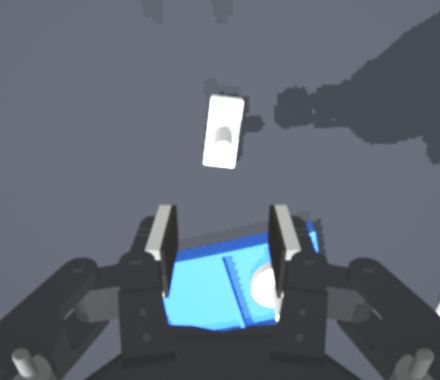

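Bar probe at crop (223,131), stem top at (223,142). The disc stands in its bay at (262,288).

Emit:
{"name": "send_rows", "arguments": {
  "translation": [
    [0.05,-0.03,1],
    [0,0,1],
    [0,0,1],
    [0,0,0.5],
    [0,0,0.28]
  ],
  "rotation": [
    [0,0,0],
    [0,0,0],
    [0,0,0],
    [0,0,0],
    [0,0,0]
  ],
  "grip": [40,40,40,40,40]
}}

```text
time: 31.52
eef_pos: [0.3727, -0.2906, 0.0235]
tcp_rot: [-0.001, 1.0, 0.0, -0.0]
contact_force: [0.2, -0.2, -0.2]
opening: 0.464
```

Emit:
{"name": "send_rows", "arguments": {
  "translation": [
    [0,0,0],
    [0,0,0],
    [0,0,0],
    [0,0,0],
    [0,0,0]
  ],
  "rotation": [
    [0,0,0],
    [0,0,0],
    [0,0,0],
    [0,0,0],
    [0,0,0]
  ],
  "grip": [30,20,8,8,8]
}}

```text
time: 32.15
eef_pos: [0.3729, -0.2914, 0.0249]
tcp_rot: [-0.0, 1.0, -0.001, 0.001]
contact_force: [1.0, 1.0, 4.1]
opening: 0.15
```

Emit:
{"name": "send_rows", "arguments": {
  "translation": [
    [0,0,-0.5],
    [0,0,-1],
    [0,0,-1],
    [0,0,-1],
    [0,0,0]
  ],
  "rotation": [
    [0,0,0],
    [0,0,0],
    [0,0,0],
    [0,0,0],
    [0,0,0]
  ],
  "grip": [8,8,8,8,8]
}}

```text
time: 32.78
eef_pos: [0.3734, -0.2922, 0.1321]
tcp_rot: [-0.001, 1.0, -0.002, 0.002]
contact_force: [-0.7, 0.5, -0.9]
opening: 0.15
```

Emit:
{"name": "send_rows", "arguments": {
  "translation": [
    [-0.5,-0.1,0],
    [-1,-0.18,0],
    [-1,-0.18,0],
    [-1,-0.18,0],
    [-1,-0.18,0]
  ],
  "rotation": [
    [0,0,0],
    [0,0,0],
    [0,0,0],
    [0,0,0],
    [0,0,0]
  ],
  "grip": [8,8,8,8,8]
}}

```text
time: 33.4
eef_pos: [0.5082, -0.3145, 0.1264]
tcp_rot: [-0.001, 1.0, 0.001, -0.001]
contact_force: [0.2, 0.6, -1.8]
opening: 0.147
```

Emit:
{"name": "send_rows", "arguments": {
  "translation": [
    [-0.8,-0.15,0],
    [-0.35,-0.05,0],
    [0,0,0],
    [0,0,0]
  ],
  "rotation": [
    [0,0,0],
    [0,0,0],
    [0,0,0],
    [0,0,0]
  ],
  "grip": [8,8,8,8]
}}

```text
time: 33.9
eef_pos: [0.541, -0.3208, 0.1282]
tcp_rot: [-0.0, 1.0, 0.001, -0.001]
contact_force: [0.4, -0.2, -0.2]
opening: 0.146
```

Emit:
{"name": "send_rows", "arguments": {
  "translation": [
    [0,0,0.8],
    [0,0,0.8],
    [0,0,0.7],
    [0,0,0.4],
    [0,0,0.2]
  ],
  "rotation": [
    [0,0,0],
    [0,0,0],
    [0,0,0],
    [0,0,0],
    [0,0,0]
  ],
  "grip": [8,8,8,8,8]
}}

```text
time: 34.52
eef_pos: [0.5415, -0.3211, 0.0413]
tcp_rot: [-0.0, 1.0, 0.0, -0.0]
contact_force: [-0.4, 0.3, 0.1]
opening: 0.145
```

Emit:
{"name": "send_rows", "arguments": {
  "translation": [
    [0,0,0.15],
    [0,0,0.1],
    [0,0,0.1],
    [0,0,0.06],
    [0,0,0]
  ],
  "rotation": [
    [0,0,0],
    [0,0,0],
    [0,0,0],
    [0,0,0],
    [0,0,0]
  ],
  "grip": [8,8,8,8,8]
}}

```text
time: 35.15
eef_pos: [0.5417, -0.3212, 0.0297]
tcp_rot: [-0.001, 1.0, 0.0, -0.0]
contact_force: [0.1, 0.1, -0.9]
opening: 0.149
```

Emit:
{"name": "send_rows", "arguments": {
  "translation": [
    [0,0,0]
  ],
  "rotation": [
    [0,0,0]
  ],
  "grip": [8]
}}

```text
time: 35.28
eef_pos: [0.5418, -0.3213, 0.0299]
tcp_rot: [-0.0, 1.0, -0.0, 0.0]
contact_force: [-0.1, 0.6, -0.8]
opening: 0.148
```

Emit:
{"name": "send_rows", "arguments": {
  "translation": [
    [0,0,0.03],
    [0,0,0.03],
    [0,0,0],
    [0,0,0]
  ],
  "rotation": [
    [0,0,0],
    [0,0,0],
    [0,0,0],
    [0,0,0]
  ],
  "grip": [8,8,8,8]
}}

```text
time: 35.78
eef_pos: [0.542, -0.3213, 0.029]
tcp_rot: [-0.001, 1.0, -0.0, 0.0]
contact_force: [-2.1, 1.0, 5.9]
opening: 0.148
```

Contact. Releasing, backing off, and taking the final check.

Emit:
{"name": "send_rows", "arguments": {
  "translation": [
    [0,0,0],
    [0,0,0],
    [0,0,0],
    [0,0,-0.5],
    [0,0,-1]
  ],
  "rotation": [
    [0,0,0],
    [0,0,0],
    [0,0,0],
    [0,0,0],
    [0,0,0]
  ],
  "grip": [15,28,40,40,40]
}}

```text
time: 36.4
eef_pos: [0.541, -0.3206, 0.0726]
tcp_rot: [-0.0, 1.0, 0.001, -0.001]
contact_force: [0.2, -0.4, 0.8]
opening: 0.466
```

Emit:
{"name": "send_rows", "arguments": {
  "translation": [
    [0,0,-1],
    [0,0,-1],
    [0,0,-1],
    [1,0,-1],
    [1,0,-1]
  ],
  "rotation": [
    [0,0,0],
    [0,0,0],
    [0,0,0],
    [0,0,0],
    [0,0,0]
  ],
  "grip": [40,40,40,40,40]
}}

```text
time: 37.02
eef_pos: [0.4813, -0.3212, 0.2251]
tcp_rot: [-0.001, 1.0, -0.001, 0.001]
contact_force: [0.2, -0.5, -0.1]
opening: 0.47
```

Emit:
{"name": "send_rows", "arguments": {
  "translation": [
    [1,0.5,0],
    [1,1,0],
    [1,1,0],
    [0,1,0],
    [0,0,0]
  ],
  "rotation": [
    [0,0,0],
    [0,0,0],
    [0,0,0],
    [0,0,0],
    [0,0,0]
  ],
  "grip": [40,40,40,40,40]
}}

```text
time: 37.65
eef_pos: [0.3916, -0.2153, 0.224]
tcp_rot: [-0.001, 1.0, -0.001, 0.001]
contact_force: [-0.5, -0.3, -0.4]
opening: 0.469
```

```bash
python3 - <<'E'
from h import *
from plant import eyes
s,d=look();pr(s)
t=eyes.read_camera("side")["image"]
cv2.imwrite("pics/fin.png",np.hstack([cv2.resize(t[120:370,230:560],(440,333)),cv2.resize(d["image"],(360,333))]))
E
```

```text
t 37.65 tcp [ 0.3916 -0.2153  0.224 ] yaw_y 90.17 tilt 0.13 F [-0.5 -0.3 -0.4] open 40.0
```

View pics/fin.png

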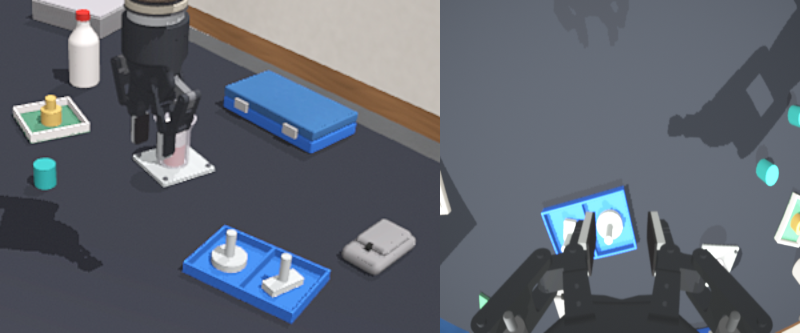

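The final view shows both probes upright in separate bays at (230,250) and (285,275), the weight upright in the green-floored tray at (51,110), and the bottle and mouse in place. The gripper is clear, so I'm handing in.

```bash
python3 -c "
from plant import ticket
print(ticket.sign_off())"
```

```text
the job is handed in; nothing more can be done
None
```

The job is done and handed in at about 38 s of the 112 s allowed; sign-off reports no verdict.

- **Specimens:** red went into the magazine first and white lies on top of it. The side and wrist views right after each drop showed both seated. The arm partly hid the tube in the last picture, so I did not re-check it there.
- **Probes and weight:** each was lowered until the wrist force showed floor contact, then released. The disc probe is in the +y bay of the blue tray, the bar probe in the −y bay and the weight in the white tray. All three stand upright in the last side view.
- **Bystanders:** the bottle and the mouse were not touched and look unmoved by eye. I did not measure their positions at the end.
- **Disagreements:** position estimates from the different cameras varied by a few mm (up to about 8 mm for the white tray), which the trays and the funnel mouth absorb. I viewed 16 pictures, the most allowed.

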